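Draw the sprung dissecting tray into line with a tapered drift

TASK

The dissecting tray sits on a sprung slide and the hole in its lug has crept out of line with the hole in the dock's bridge above it. Take the tapered drift out of the white rack and push it down through the bridge hole, so that its taper alone draws the tray's lug into line, until you feel its collar come down and bear on the brass ring around the hole; press gently, the soft ring must not be crushed. Leave the drift standing there by itself, and leave the straight pin and everything else on the bench where it is.

Things in the scene. Friction and masses are not known exactly. Their poses are not given: they have to be found in the camera images.
- drift: Tapered steel drift, about 200 g, upright in either end hole of the rack, point down. Origin at its point, z up its axis. From the point up: taper from 5 mm diameter to 20.6 mm at 42 mm; straight shank, 20.6 mm diameter, to 67 mm; collar, 34 mm diameter, 67 to 73 mm; round knob (the grip), 24 mm diameter, 73 to 109 mm (top).
- drift_collar (a point): Centre of the underside of the drift's collar, on its axis, 67 mm above its point. It rests on the rack's top at the start and must rest on the brass ring at the end.
- straight_pin: Bystander: straight, untapered steel pin, 20 mm in diameter with a flat foot, a 34 mm collar at 67 to 73 mm and a SQUARE head 22 mm wide from 73 to 103 mm. Stands in the rack's other end hole. Origin at the centre of its foot, z up.
- rack_top (a point): Centre of the rack's top face, 75 mm above the bench. The rack is a fixed white stand, 180 mm (x) by 64 mm (y), with three 23 mm holes along x at -55, 0 and +55 mm; the two pins hang by their collars in the end holes, points 8 mm above the bench; lift 70 mm to clear it.
- ring_top (a point): Centre of the top face of the brass ring, on the axis of the bridge hole, 81 mm above the bench; z up, x from the bridge to the tray. The ring (42 mm outside, 25 mm inside, 3 mm thick) lies on the bridge, a fixed grey plate 70 mm (x) by 102 mm (y), 8 mm thick, with a 22 mm hole. The lug lies 4 mm below the bridge; below the lug is free room for the whole drift.
- seat_ring: The fixed brass ring itself; origin at the centre of its underside, on the bridge. Only the drift's collar can touch it. It is soft: a press of 5 to 15 N on it is right, over 30 N crushes it.
- lug_hole (a point): Centre of the mouth of the 22 mm hole in the tray's steel lug, in the lug's top face, 66 mm above the bench; the lug is 8 mm thick. It moves with the tray, along the x of ring_top. Seen from above through the bridge hole.
- tray (a joint): Slide of tray and lug (m): 0 = lug hole exactly under the bridge hole, positive = lug shifted along +x of ring_top. Starts at 0.004 to 0.006. A spring (1.6 N/mm, at rest at 0.006) and 3.5 N of friction hold it: drawing it to 0 takes about 13 N sideways; let go, it springs back past 0.003. Wedging it takes some 8 to 20 N on the drift, down to the end; the drift stays put if let go on the way.
- beaker: Bystander, origin at the centre of its underside: open glass beaker, 68 mm wide, 90 mm tall.
- bottle: Bystander, origin at the centre of its underside: white bottle, 60 mm wide, 150 mm tall.
- specimen_jar: Bystander, origin at the centre of its underside: amber specimen jar, 68 mm wide, 100 mm tall.
- petri_dish: Bystander, origin at the centre of its underside: clear covered dish, 90 mm wide, 16 mm tall.
- probe: Bystander, origin at the centre of its underside: lying probe with a black handle, 120 mm long.
- scalpel_case: Bystander, origin at the centre of its underside: white flat case, 35 x 120 x 12 mm.
- dock: The fixed dock (bridge, cheeks, foot plate, guide rods) with the white tray it carries (180 x 200 mm, rim 54 mm above the bench, from 80 mm beyond the hole on +x). Origin on the bench straight below the bridge hole, x and y as at ring_top.
Mind the look-alikes: they are no part of the job. Leave any brown or purple look-alike of the drift alone.

How it is judged (in metres and radians):
On the way, in this order (a step that is already met when the one before it is completed fails the run):
1. the drift is lifted clear of the rack (height (world z) of drift above 0.08 m and horizontal distance between drift and ring_top above 0.05 m), for 0.1 s.
2. the drift's point is through the bridge hole and in the lug hole while the tray is still out of line by more than 3 mm (z of drift in the frame of ring_top below -0.017 m and horizontal distance between drift_collar and ring_top below 0.012 m and value of joint tray above 0.003 m), for 0.04 s.
At the end, for the whole second after the job is handed in: The drift stands by itself, at rest and upright (within 0.08 rad), in the bridge hole, its collar resting on the ring (in contact, over 0.3 N, within 2 mm of the ring's top face) and within 3 mm of the hole's centre, and the tray is in line within 2.8 mm (z of drift_collar in the frame of ring_top between -0.003 and 0.002 m and horizontal distance between drift_collar and ring_top below 0.003 m and angle between drift's own z axis and vertical below 0.08 rad and value of joint tray between -0.0028 and 0.0028 m and linear speed of drift below 0.01 m/s and contact force between drift and seat_ring above 0.3 N); the robot touches nothing.
It fails at once if the brass ring is crushed: the drift presses on it with more than 30 N (contact force between drift and seat_ring above 30 N).
It fails at once if the straight pin is shifted by more than 15 mm (distance of straight_pin from where it was at the start of the episode above 0.015 m).
It fails at once if a bystander is shifted by more than 30 mm (distance of any of beaker, bottle, specimen_jar, petri_dish, probe, scalpel_case from where it was at the start of the episode above 0.03 m).
It also fails if it takes over 42 s, if anything falls off the work surface, if the arm or the gripper's body presses on something with over 40 N, if the wrist force passes 120 N, or if a joint passes its speed limit or range.

ROBOT

A 6-joint arm with a two-finger parallel gripper is mounted at the origin on the work surface. World frame = base frame: x ahead of the robot, y to its left, z up, the work surface at z = 0. Lengths are in mm, angles in rad, forces in N, time in s.
With the tool pointing down it reaches from about 300 to 775 mm from the base axis. Payload 14.6 kg.
Tool frame: the origin (TCP) lies at the very end of the fingers, on their centre line; the grasp point (between the pads) lies 19 mm behind it; z points along the fingers, y is the direction in which the jaws open and shut (so a half turn about z gives the same grasp; the last joint's range is limited). The gripper opens to 94 mm and grips with 3 to 60 N. Pads are 16 mm wide; open, the fingers measure 119 mm over their backs; the gripper's body (75 mm by 177 mm) begins 78 mm behind the grasp point.
Start: joints at [1.26, 0.3, 1.521, -0, 1.321, -0.067], TCP at [132.763, 533.725, 178.146] pointing down, gripper open.
Joint ranges: [-3.03, 3.03], [-0.79, 2.21], [0.23, 2.52], [-1.04, 4.18], [0, 3.07], [-2.55, 2.55]. Speed limits (rad/s): [2.22, 2.22, 2.57, 3.14, 3.14, 3.14].

INTERFACE

Orientations are given as [roll, pitch, yaw] about the fixed x, y, z axes, in that order (R = Rz(yaw) Ry(pitch) Rx(roll)).
In Python, from cell import manip gives the robot as it stands.
- The arm moves only by the shell command python3 -m pendant 'ROWS' [FORCE]. ROWS is JSON, a list of rows, each an object with "claw": the finger opening in m, from 0 to 0.094; "delta_pos": the shift along the tool's x, y, z in m, a list of three; "rotation": the turn, a rotation vector about the tool's x, y, z in rad, a list of three. A call has 1 to 10 rows; each row is the pose to reach, as a shift and turn from the pose measured when the call began, along the tool's axes at that moment; what a row does not reach only later rows make up. A row lasts 1/8 s, in which the tool goes at most 62.5 mm and 10.7 degrees, less where a joint would pass 70% of its speed; a pose out of reach is approached as far as the arm can. A call with a gripper value outside its range is refused whole. The fingers move at their own pace and stop on an object; FORCE is the grip in N (left out, the last holds). Time passes only in rows, so rows that repeat a pose let the fingers close. It gives the time, the measured TCP pose, the force and the opening at its end, in the units of the state.
- manip.read_state(): the state, without advancing time (a new reading comes with each control period).
- manip.camera(name): name is "scene" or "top" or "wrist"; returns the picture (400x640x3 uint8, red, green, blue); there is no depth.
- manip.camera_model(name): a dict with "fx", "fy", "cx", "cy" (pixels), "distortion" ([k1, k2, p1, p2, k3] as OpenCV has them; the pictures are not rectified), "cam_to_world" (4x4, takes a point from camera to world coordinates); the wrist camera has in their place "T_tool_cam" (4x4, takes a point from camera to tool coordinates, whose origin is the TCP and whose axes are the flange's). Camera axes: x right, y up, looking along -z (the intrinsics and any distortion apply to the point x, -y, -z); pixel columns grow to the right and rows downward; lengths in mm; the calibration is good to about 2 mm. A picture is of the moment at which its call begins: read the wrist's pose just before it. camera_model takes no time and is no camera call.
- manip.sign_off(): hands the job in, once; it reports no verdict.
The state is a dict: "clock": time; "joints": joint angles; "qd": joint speeds; "effort": joint torques, N m; "eef_pos": TCP position; "eef_rot": TCP orientation; "wrist_force": force on the tool from outside, world axes, zero at the start; "moment": the same for the moment, N m; "finger_gap": finger opening in mm.
Only numpy, scipy, OpenCV 4.12 (cv2) and the standard library are available. Lean on these libraries where they do the work, as an engineer would, in place of code of your own. Each camera call takes 0.05 s, during which the arm holds its last target.

## Working session

There is one attempt and no reset: what is moved stays moved. The work goes in short steps, Python scripts to look and compute and a shell command to move; the robot and the scene stay as the last step left them, time stands still between calls to the robot, and variables do not carry over. Pictures are saved under pics/ and viewed, and the job is handed in when it is done.

```bash
ls; mkdir -p pics; python3 - <<'E'
from cell import manip
import cv2
print(manip.read_state())
for n in("scene","top","wrist"):
    cv2.imwrite(f"pics/{n}0.png",manip.camera(n)[:,:,::-1]); m=manip.camera_model(n)
    print(n,m)
E
```

```text
pics
{'clock': 0.0, 'joints': array([ 1.26039413e+00,  3.00452755e-01,  1.52159970e+00, -1.94975102e-05,
        1.32067761e+00, -6.66224670e-02]), 'qd': array([-0.00069206, -0.0015652 ,  0.00028775, -0.00061089, -0.00027364,
        0.00091992]), 'effort': array([ 8.68250027e-05, -5.31822145e+01, -3.52728903e+01,  7.07405386e-02,
        2.44486704e-02, -3.44490729e-05]), 'eef_pos': array([132.68447173, 533.45037682, 177.58853068]), 'eef_rot': array([-3.14045652e+00, -5.68771971e-05,  2.89781772e+00]), 'wrist_force': array([-0.21630244, -0.25145786, -0.23172191]), 'moment': array([ 0.05157745, -0.0376717 , -0.00683009]), 'finger_gap': 93.91097241602667}
scene {'fx': 413.1395255368597, 'fy': 413.1395255368597, 'cx': 318.7749887207836, 'cy': 203.27890118108735, 'distortion': array([-0.04639669,  0.        ,  0.        ,  0.        ,  0.        ]), 'cam_to_world': array([[ 8.76986555e-01, -3.03783544e-01,  3.72303830e-01,
         9.30953555e+02],
       [ 4.80364411e-01,  5.73651544e-01, -6.63456057e-01,
        -8.05688289e+02],
       [-1.20256345e-02,  7.60683551e-01,  6.49011494e-
[... 516 characters left out ...]
e-02,  9.05935179e-02,  9.95457729e-01,
         1.29874032e+03],
       [ 0.00000000e+00,  0.00000000e+00,  0.00000000e+00,
         1.00000000e+00]])}
wrist {'fx': 329.07238799395435, 'fy': 329.07238799395435, 'cx': 322.6646567920905, 'cy': 190.8761600610362, 'distortion': array([0.01738402, 0.        , 0.        , 0.        , 0.        ]), 'T_tool_cam': array([[ 1.24499760e-03,  9.70646760e-01,  2.40506377e-01,
         6.97019695e+01],
       [ 9.99999205e-01, -1.16061707e-03, -4.92491778e-04,
        -1.47944726e+00],
       [-1.98899742e-04,  2.40506799e-01, -9.70647433e-01,
        -2.05397447e+02],
       [ 0.00000000e+00,  0.00000000e+00,  0.00000000e+00,
         1.00000000e+00]])}
```

View pics/top0.png

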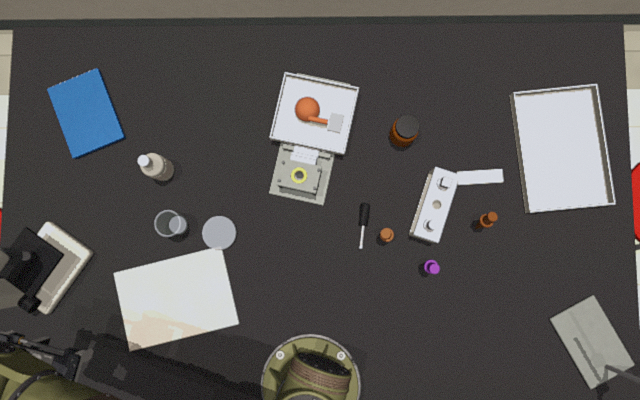

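View pics/scene0.png

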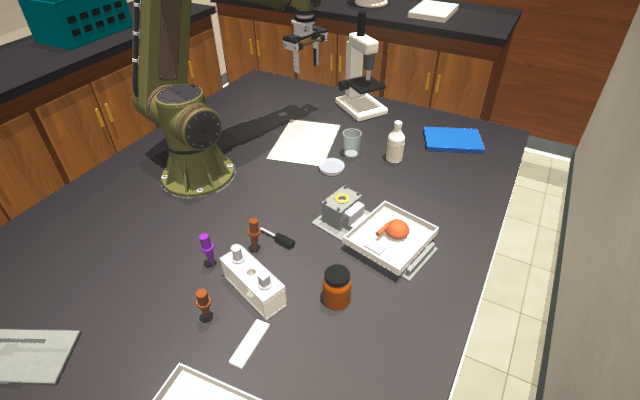

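View pics/wrist0.png

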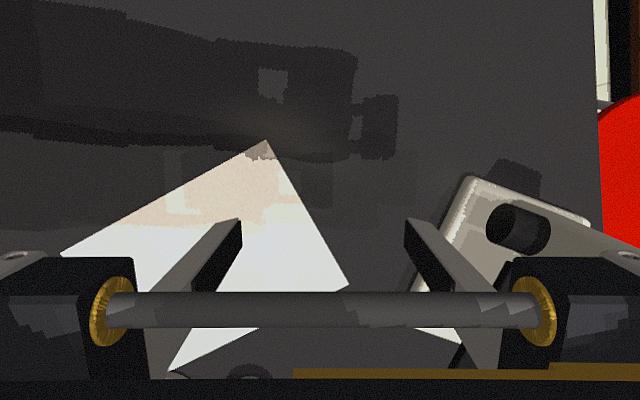

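The top view shows the rack at about (434,205) with pins near (444,183) and (430,225), and the ring near (299,175). I'll zoom in on both.

```bash
python3 - <<'E'
import cv2,numpy as np
t=cv2.imread("pics/top0.png");s=cv2.imread("pics/scene0.png")
a=cv2.resize(t[155:255,395:515],(480,400),interpolation=cv2.INTER_CUBIC)
b=cv2.resize(s[230:325,205:305],(320,304),interpolation=cv2.INTER_CUBIC)
c=cv2.resize(t[140:210,260:340],(320,280),interpolation=cv2.INTER_CUBIC)
o=np.zeros((600,800,3),np.uint8);o[:400,:480]=a;o[:304,480:]=b;o[310:590,480:]=c
cv2.imwrite("pics/zoom.png",o)
E
```

```text
(no output)
```

View pics/zoom.png

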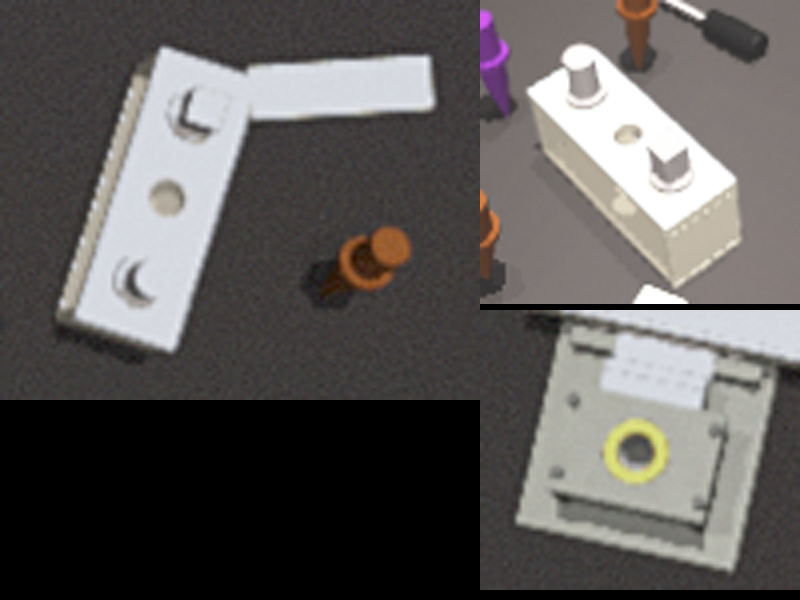

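The drift (round knob) stands in the hole nearest the robot, at about (430,225). The square-headed pin is in the far hole. Next I compute positions from both cameras.

```bash
cat >h.py <<'E'
import cv2,numpy as np
from cell import manip
def ray(n,u,v,T=None):
    m=manip.camera_model(n);K=np.array([[m['fx'],0,m['cx']],[0,m['fy'],m['cy']],[0,0,1]])
    p=cv2.undistortPoints(np.array([[[u,v]]],float),K,m['distortion'])[0,0]
    T=m['cam_to_world'] if T is None else T
    return T[:3,3],T[:3,:3]@np.array([p[0],-p[1],-1.])
def cast(n,u,v,z,T=None):
    o,d=ray(n,u,v,T);return (o+d*(z-o[2])/d[2])[:2]
def proj(n,P,T=None):
    m=manip.camera_model(n);K=np.array([[m['fx'],0,m['cx']],[0,m['fy'],m['cy']],[0,0,1]])
    T=m['cam_to_world'] if T is None else T
    q=T[:3,:3].T@(np.array(P,float)-T[:3,3]);q[1:]*=-1
    return cv2.projectPoints(q[None],np.zeros(3),np.zeros(3),K,m['distortion'])[0][0,0]
def yellow(im,sat=100):
    h=cv2.cvtColor(im,cv2.COLOR_BGR2HSV);return cv2.inRange(h,(20,sat,100),(40,255,255))
def wristT(s):
    from scipy.spatial.transform import Rotation as R
    T=np.eye(4);T[:3,:3]=R.from_euler('xyz',s['eef_rot']).as_matrix();T[:3,3]=s['eef_pos']
    return T@manip.camera_model('wrist')['T_tool_cam']
E
python3 - <<'E'
from h import *
for n,lim in(("top",None),("scene",None)):
    im=cv2.imread(f"pics/{n}0.png");m=yellow(im)
    cs,_=cv2.findContours(m,cv2.RETR_EXTERNAL,cv2.CHAIN_APPROX_NONE)
    for c in cs:
        if cv2.contourArea(c)>40:
            e=cv2.fitEllipse(c);print(n,e,cast(n,*e[0],81))
z=lambda x,y:(395+(x+.5)/4-.5,155+(y+.5)/4-.5)
s=lambda x,y:(205+(x-480+.5)/3.2-.5,230+(y+.5)/3.2-.5)
print("mid",cast("top",*z(167,199),75),cast("scene",*s(627,134),75))
for p in((162,47),(250,75),(175,352),(75,318)):print(cast("top",*z(*p),75))
print("scene corners")
for p in((676,224),(738,181),(583,46),(528,91)):print(cast("scene",*s(*p),75))
im=cv2.imread("pics/top0.png")
g=cv2.cvtColor(im,cv2.COLOR_BGR2GRAY)
print("drift knob top",cast("scene",*s(578,54),117), "collar",cast("scene",*s(585,95),78))
print("knob in top",cast("top",*z(150,285),110))
E
```

```text
top ((298.7302551269531, 175.08677673339844), (14.069473266601562, 14.672441482543945), 84.23077392578125) [539.92018262  27.49469239]
scene ((341.5849914550781, 198.0263214111328), (8.293830871582031, 13.35098934173584), 94.5328598022461) [540.43457437  25.15221974]
scene ((179.3616180419922, 185.03866577148438), (17.376087188720703, 30.946598052978516), 107.23562622070312) [  78.29197243 -149.43464834]
scene ((218.90109252929688, 179.90481567382812), (9.453666687011719, 32.980838775634766), 54.58565139770508) [169.33931391 -72.67535121]
scene ((179.27435302734375, 115.92646026611328), (8.125395774841309, 27.42066764831543), 46.95922088623047) [-230.41120044  177.00644382]
scene ((177.7086181640625, 95.58502960205078), (22.7602481842041, 54.51137924194336), 73.83747100830078) [-362.105494   306.6408786]
scene ((143.82691955566406, 53.10747146606445), (7.330377578735352, 155.97447204589844), 2.002629518508911) [-877.82835131  598.35784307]
mid [ 467.0814452  -319.06850952] [ 466.5310352 -319.512811 ]
[ 563.5990412  -317.58976533]
[ 545.79630106 -372.42865851]
[ 371.32188234 -322.3740022 ]
[ 392.16771109 -260.63385164]
scene corners
[ 545.68099729 -370.40449078]
[ 564.02282864 -317.31678611]
[ 380.89563789 -261.30250093]
[ 372.55190213 -320.89425638]
drift knob top [ 412.72967562 -299.61572837] collar [ 416.54793894 -304.96873895]
knob in top [ 411.5428126  -299.98690799]
```

```bash
cat >>h.py <<'E'
def delta(P):
    from scipy.spatial.transform import Rotation as R
    s=manip.read_state();return np.round(R.from_euler('xyz',s['eef_rot']).as_matrix().T@(np.array(P)-s['eef_pos']),1)
E
python3 - <<'E'
from h import *
print(delta((400,250,270)),delta((405,-290,270)))
E
```

```text
[-327.8 -210.7  -92.1] [-463.  -733.5  -91.7]
```

```bash
python3 -m pendant '[{"claw":0.09,"delta_pos":[-0.06,-0.04,-0.06],"rotation":[0,0,0]},{"claw":0.09,"delta_pos":[-0.11,-0.07,-0.09],"rotation":[0,0,0]},{"claw":0.09,"delta_pos":[-0.16,-0.105,-0.092],"rotation":[0,0,0]},{"claw":0.09,"delta_pos":[-0.21,-0.135,-0.092],"rotation":[0,0,0]},{"claw":0.09,"delta_pos":[-0.26,-0.17,-0.092],"rotation":[0,0,0]},{"claw":0.09,"delta_pos":[-0.31,-0.205,-0.092],"rotation":[0,0,0]},{"claw":0.09,"delta_pos":[-0.34,-0.25,-0.092],"rotation":[0,0,0]},{"claw":0.09,"delta_pos":[-0.36,-0.30,-0.092],"rotation":[0,0,0]},{"claw":0.09,"delta_pos":[-0.38,-0.355,-0.092],"rotation":[0,0,0]},{"claw":0.09,"delta_pos":[-0.40,-0.41,-0.092],"rotation":[0,0,0]}]' 30
python3 - <<'E'
from h import *
s=manip.read_state();print(s['eef_pos'],s['eef_rot'],s['joints']);print(delta((405,-290,270)))
cv2.imwrite("pics/w1.png",manip.camera("wrist")[:,:,::-1])
np.save("w1T.npy",wristT(s))
E
```

```text
clock: 1.4
eef_pos: [421.7, 37.2, 270.0]
eef_rot: [-3.141, -0.0, 2.898]
wrist_force: [0.9, 0.5, 0.3]
finger_gap: 89.7
[421.71962969  37.16546368 270.00708872] [-3.14072783e+00 -5.49913603e-05  2.89767519e+00] [ 1.92384577e-03 -4.91937702e-02  1.70092473e+00 -8.28135479e-04
  1.49012553e+00 -1.32488820e+00]
[-6.280e+01 -3.215e+02  3.000e-01]
```

View pics/w1.png

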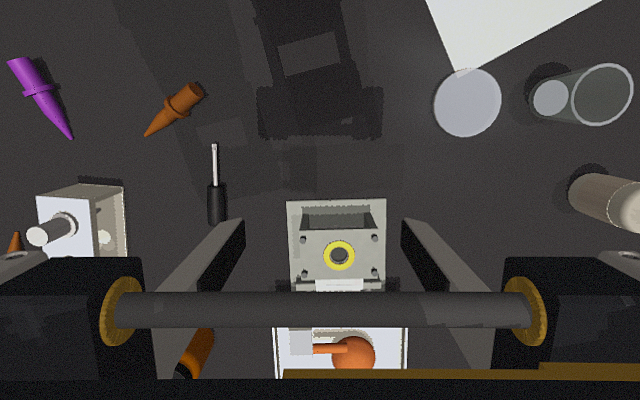

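The wrist view shows the ring at (339,256) and, to the left, the rack with the round-knobbed drift at about (50,230). I'll locate the ring from here and go on to the rack.

```bash
python3 - <<'E'
from h import *
T=np.load("w1T.npy");im=cv2.imread("pics/w1.png");m=yellow(im);m[:,:300]=0;m[:,380:]=0;m[290:]=0
c=max(cv2.findContours(m,cv2.RETR_EXTERNAL,cv2.CHAIN_APPROX_NONE)[0],key=cv2.contourArea)
e=cv2.fitEllipse(c);print(e,cast("wrist",*e[0],81,T))
# bridge edges direction
for p in ((288,200),(386,200)):print(cast("wrist",*p,4,T))
E
python3 -m pendant '[{"claw":0.09,"delta_pos":[-0.01,-0.05,0],"rotation":[0,0,0]},{"claw":0.09,"delta_pos":[-0.02,-0.11,0],"rotation":[0,0,0]},{"claw":0.09,"delta_pos":[-0.03,-0.17,0],"rotation":[0,0,0]},{"claw":0.09,"delta_pos":[-0.04,-0.23,0],"rotation":[0,0,0]},{"claw":0.09,"delta_pos":[-0.05,-0.28,0],"rotation":[0,0,0]},{"claw":0.09,"delta_pos":[-0.06,-0.32,0.0],"rotation":[0,0,0]},{"claw":0.09,"delta_pos":[-0.063,-0.325,0.0],"rotation":[0,0,0]},{"claw":0.09,"delta_pos":[-0.063,-0.325,0.0],"rotation":[0,0,0]}]'
python3 - <<'E'
from h import *
s=manip.read_state();print(s['eef_pos'],s['eef_rot'],s['joints'])
cv2.imwrite("pics/w2.png",manip.camera("wrist")[:,:,::-1])
np.save("w2T.npy",wristT(s))
E
```

```text
((338.65863037109375, 255.00975036621094), (28.343177795410156, 30.868053436279297), 86.40707397460938) [536.686149    28.54495211]
[468.25218407 -28.98819686]
[503.19558979 112.3054107 ]
clock: 2.45
eef_pos: [403.6, -298.2, 270.5]
eef_rot: [-3.14, -0.0, 2.894]
wrist_force: [-0.3, 0.4, -0.1]
finger_gap: 90.0
[ 403.56136025 -298.16958027  270.45979914] [-3.13953084e+00 -3.68216128e-04  2.89370320e+00] [-7.08134479e-01  1.34606424e-01  1.50860136e+00 -2.01619202e-03
  1.49779912e+00 -2.03089528e+00]
```

View pics/w2.png

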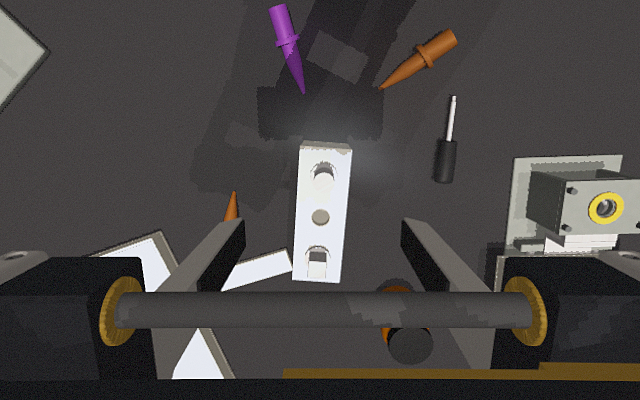

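```bash
python3 - <<'E'
from h import *
im=cv2.imread("pics/w2.png");cv2.imwrite("pics/w2z.png",cv2.resize(im[135:290,285:360],(375,775)[::1],interpolation=cv2.INTER_CUBIC)[:600])
T=np.load("w2T.npy")
for z,P in((117,(412.5,-301)),(75,(467,-319.2)),(75,(372.5,-321.5)),(75,(390,-260.5)),(78,(414,-304))):print(proj("wrist",(*P,z),T))
m=yellow(im);m[:,:570]=0;m[240:]=0
c=max(cv2.findContours(m,cv2.RETR_EXTERNAL,cv2.CHAIN_APPROX_NONE)[0],key=cv2.contourArea)
e=cv2.fitEllipse(c);print(e,cast("wrist",*e[0],81,T))
E
```

```text
[323.62705024 182.35315159]
[320.17573931 218.97180821]
[299.21824453 147.74958315]
[351.38358759 149.4710507 ]
[321.53231701 177.2841198 ]
((605.7468872070312, 207.755859375), (29.024642944335938, 36.00138854980469), 58.48078918457031) [536.32456294  26.94709407]
```

View pics/w2z.png

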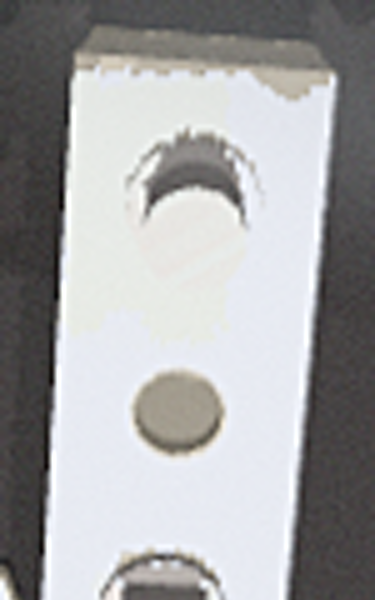

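The knob's top disc is at about (324.2,182.1), the middle hole at (320.6,217.6) and the rack corners at (300,149) and (352,151).

```bash
python3 - <<'E'
from h import *
T=np.load("w2T.npy")
print(cast("wrist",324.2,182.1,117,T),cast("wrist",320.6,217.6,75,T),cast("wrist",300,149.4,75,T),cast("wrist",352.4,151,75,T))
print(delta((413,-302.5,84)))
E
```

```text
[ 412.37537909 -300.30942225] [ 465.34086289 -318.21860928] [ 374.66517187 -321.10026979] [ 392.11480159 -259.71574526]
[-10.2  -1.9 186.7]
```

```bash
python3 -m pendant '[{"claw":0.07,"delta_pos":[-0.0098,-0.001,0.05],"rotation":[0,0,0]},{"claw":0.07,"delta_pos":[-0.0098,-0.001,0.10],"rotation":[0,0,0]},{"claw":0.07,"delta_pos":[-0.0098,-0.001,0.14],"rotation":[0,0,0]},{"claw":0.07,"delta_pos":[-0.0098,-0.001,0.17],"rotation":[0,0,0]},{"claw":0.07,"delta_pos":[-0.0098,-0.001,0.1855],"rotation":[0,0,0]},{"claw":0.07,"delta_pos":[-0.0098,-0.001,0.1855],"rotation":[0,0,0]},{"claw":0.07,"delta_pos":[-0.0098,-0.001,0.1855],"rotation":[0,0,0]}]' 30
python3 - <<'E'
from h import *
s=manip.read_state();print(s['eef_pos'],s['wrist_force'])
cv2.imwrite("pics/w3.png",manip.camera("wrist")[:,:,::-1])
E
```

```text
clock: 3.38
eef_pos: [413.4, -301.7, 86.5]
eef_rot: [-3.138, 0.002, 2.895]
wrist_force: [-0.7, 0.2, 0.3]
finger_gap: 70.2
[ 413.39837564 -301.7244074    86.49508926] [-0.67007702  0.1823178   0.29849096]
```

View pics/w3.png

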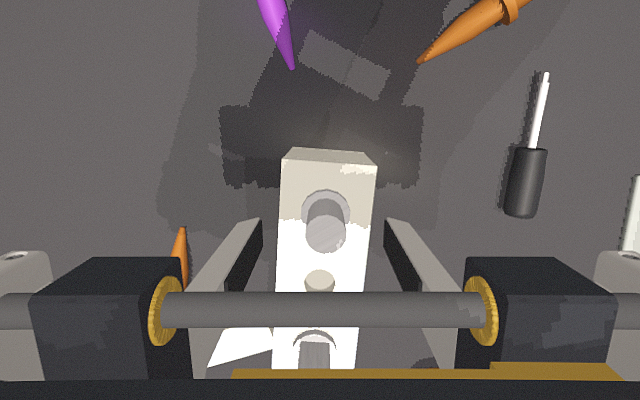

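The knob top at (325,233) sits centred between the fingers. I close.

```bash
python3 - <<'E'
from h import *
print(cast("wrist",325.5,233,117,wristT(manip.read_state())))
E
python3 -m pendant '[{"claw":0.03,"delta_pos":[0,0,0.001],"rotation":[0,0,0]},{"claw":0.02,"delta_pos":[0,0,0.001],"rotation":[0,0,0]},{"claw":0.015,"delta_pos":[0,0,0.001],"rotation":[0,0,0]},{"claw":0.015,"delta_pos":[0,0,0.001],"rotation":[0,0,0]},{"claw":0.015,"delta_pos":[0,0,0.001],"rotation":[0,0,0]}]' 40
```

```text
[ 411.62490573 -300.98289903]
clock: 4.05
eef_pos: [413.4, -301.8, 85.5]
eef_rot: [-3.139, 0.002, 2.895]
wrist_force: [0.1, 0.1, -0.1]
finger_gap: 23.7
```

```bash
python3 -m pendant '[{"claw":0.015,"delta_pos":[0,0,-0.03],"rotation":[0,0,0]},{"claw":0.015,"delta_pos":[0,0,-0.08],"rotation":[0,0,0]},{"claw":0.015,"delta_pos":[0,0,-0.12],"rotation":[0,0,0]},{"claw":0.015,"delta_pos":[0,0,-0.13],"rotation":[0,0,0]},{"claw":0.015,"delta_pos":[0,0,-0.13],"rotation":[0,0,0]}]'
python3 - <<'E'
from h import *
s=manip.read_state();print(s['eef_pos'],s['finger_gap'],delta((537,27.5,215)))
cv2.imwrite("pics/w4.png",manip.camera("wrist")[:,:,::-1])
cv2.imwrite("pics/s4.png",manip.camera("scene")[:,:,::-1])
E
```

```text
clock: 4.68
eef_pos: [413.1, -301.2, 214.6]
eef_rot: [-3.139, 0.001, 2.895]
wrist_force: [-0.2, 0.2, -1.8]
finger_gap: 22.0
[ 413.11437407 -301.18379976  214.60601875] 22.03092200970142 [-39.8 349.   -1.3]
```

View pics/w4.png

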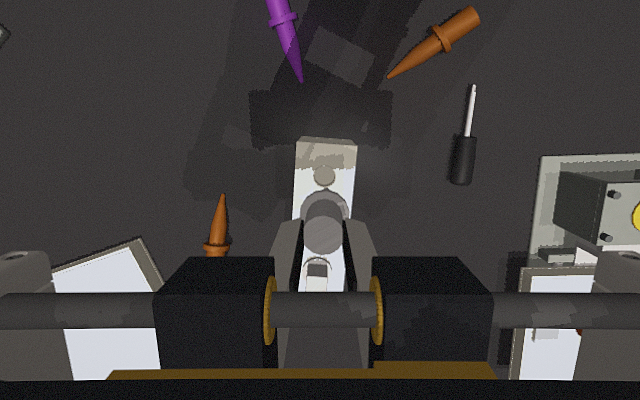

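View pics/s4.png

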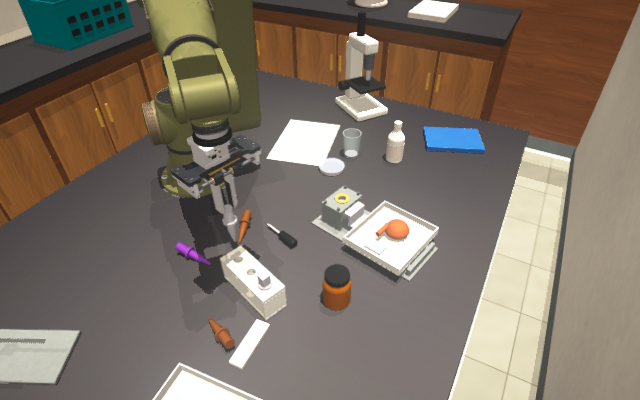

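The drift is held upright above the rack and the pin is still in place. The brown and purple look-alikes have toppled on their own; the gripper came nowhere near them. Now to the dock.

```bash
python3 -m pendant '[{"claw":0.015,"delta_pos":[-0.006,0.05,-0.005],"rotation":[0,0,0]},{"claw":0.015,"delta_pos":[-0.012,0.105,-0.005],"rotation":[0,0,0]},{"claw":0.015,"delta_pos":[-0.018,0.16,-0.005],"rotation":[0,0,0]},{"claw":0.015,"delta_pos":[-0.025,0.215,-0.005],"rotation":[0,0,0]},{"claw":0.015,"delta_pos":[-0.031,0.27,-0.005],"rotation":[0,0,0]},{"claw":0.015,"delta_pos":[-0.037,0.32,-0.002],"rotation":[0,0,0]},{"claw":0.015,"delta_pos":[-0.04,0.347,0],"rotation":[0,0,0]},{"claw":0.015,"delta_pos":[-0.04,0.349,0.02],"rotation":[0,0,0]},{"claw":0.015,"delta_pos":[-0.04,0.349,0.028],"rotation":[0,0,0]},{"claw":0.015,"delta_pos":[-0.04,0.349,0.028],"rotation":[0,0,0]}]'
python3 - <<'E'
from h import *
s=manip.read_state();print(s['eef_pos'],s['finger_gap'],s['wrist_force'])
np.save("w5T.npy",wristT(s))
w,t,c=[manip.camera(n)[:,:,::-1] for n in("wrist","top","scene")]
cv2.imwrite("pics/w5.png",w);cv2.imwrite("pics/t5.png",t);cv2.imwrite("pics/s5.png",c)
o=np.zeros((600,800,3),np.uint8)
o[:400,:400]=cv2.resize(w[150:300,250:400],(400,400),interpolation=cv2.INTER_CUBIC)
o[:400,400:]=cv2.resize(c[140:240,290:390],(400,400),interpolation=cv2.INTER_CUBIC)
o[400:,:400]=cv2.resize(t[140:210,230:370],(400,200))
cv2.imwrite("pics/z5.png",o)
E
```

```text
clock: 6.02
eef_pos: [536.4, 27.3, 184.0]
eef_rot: [-3.139, -0.003, 2.894]
wrist_force: [0.4, 0.1, -2.0]
finger_gap: 21.7
[536.41580354  27.32776981 184.01294996] 21.740945086138993 [ 0.35261199  0.12827386 -2.00937953]
```

View pics/z5.png

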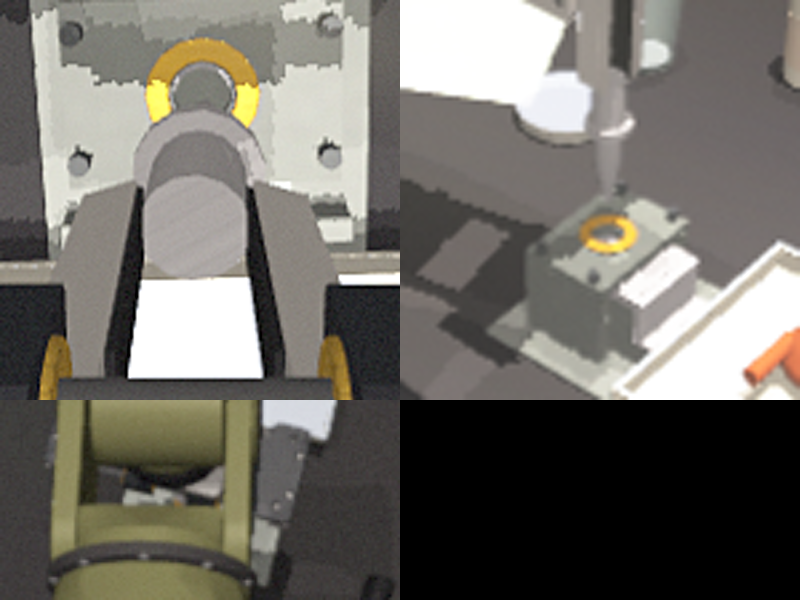

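The drift's point hovers above the ring; wrist view: ring at about (326,184.5), knob top at about (323,235). I'll measure the offset between them.

```bash
python3 - <<'E'
from h import *
T=np.load("w5T.npy");f=lambda x,y:(250+(x+.5)/2.6667-.5,150+(y+.5)/2.6667-.5)
im=cv2.imread("pics/w5.png");m=yellow(im,80);m[:160]=0;m[205:]=0;m[:,:290]=0;m[:,:300]=0;m[:,350:]=0
p=np.argwhere(m)[:,::-1];print(p.min(0),p.max(0))
c=max(cv2.findContours(m,cv2.RETR_EXTERNAL,cv2.CHAIN_APPROX_NONE)[0],key=cv2.contourArea)
h=cv2.convexHull(c);e=cv2.fitEllipse(h);print(e)
print("ring",cast("wrist",*f(203,93),81,T),cast("wrist",*e[0],81,T))
print("knob",cast("wrist",*f(195,226),215.5,T), "edges",cast("wrist",*f(143,226),215.5,T),cast("wrist",*f(247,226),215.5,T))
print("collar edges at widest",cast("wrist",*f(133,170),179.5,T),cast("wrist",*f(268,170),179.5,T),"far edge",cast("wrist",*f(200,108),176.5,T))
s=lambda x,y:(290+(x-400+.5)/4-.5,140+(y+.5)/4-.5)
print("scene ring",cast("scene",*s(608,234),81),"tip",cast("scene",*s(610,189),106.5),"collar",cast("scene",*s(612,125),176.5))
E
```

```text
[305 164] [347 197]
((325.6021728515625, 184.8606414794922), (41.315948486328125, 42.207618713378906), 61.535953521728516)
ring [536.9650921   28.69522094] [537.20152088  28.42900676]
knob [534.89577646  26.46790503] edges [532.22822222  15.82248258] [537.55954813  37.11130973]
collar edges at widest [530.23714993  11.55160791] [538.46152503  44.37448874] far edge [519.51373103  31.55432659]
scene ring [540.73377175  24.80706656] tip [532.59824602  43.15104778] collar [540.3270335   26.70289718]
```

```bash
python3 - <<'E'
from h import *
for z in (106.5,130,148,176.5,215): q=proj("scene",(540.3,26.5,z)); print(z,q,(q-[290,140])*4+[400,0])
c=cv2.imread("pics/s5.png");cv2.imwrite("pics/s5z.png",cv2.resize(c[130:210,310:370],(600,800)[::1],interpolation=cv2.INTER_CUBIC)[:600])
E
```

```text
106.5 [341.96503061 190.8573649 ] [607.86012242 203.4294596 ]
130 [342.16781879 184.33360947] [608.67127515 177.33443787]
148 [342.32638851 179.22047927] [609.30555405 156.88191709]
176.5 [342.58339327 170.91090832] [610.33357307 123.64363327]
215 [342.9425797  159.25065162] [611.7703188   77.00260646]
```

View pics/s5z.png

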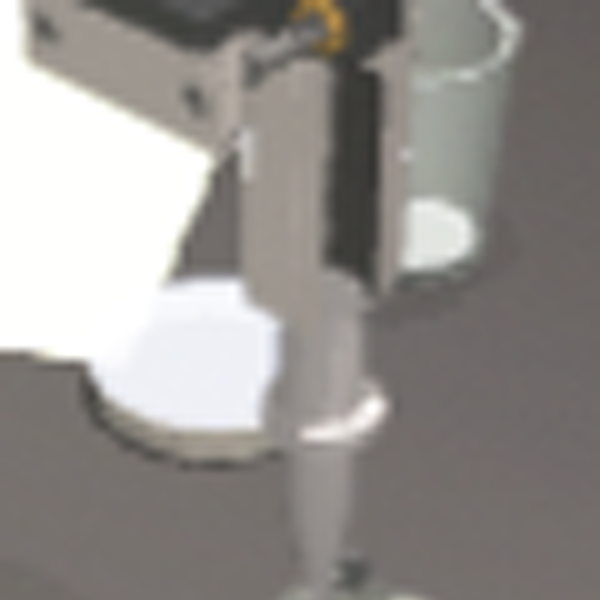

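```bash
python3 -m pendant '[{"claw":0.015,"delta_pos":[-0.002,0.0008,0.01],"rotation":[0,0,0]},{"claw":0.015,"delta_pos":[-0.002,0.0008,0.025],"rotation":[0,0,0]},{"claw":0.015,"delta_pos":[-0.002,0.0008,0.038],"rotation":[0,0,0]},{"claw":0.015,"delta_pos":[-0.002,0.0008,0.048],"rotation":[0,0,0]},{"claw":0.015,"delta_pos":[-0.002,0.0008,0.05],"rotation":[0,0,0]},{"claw":0.015,"delta_pos":[-0.002,0.0008,0.05],"rotation":[0,0,0]}]'
python3 - <<'E'
from h import *
s=manip.read_state();print(s['eef_pos'],s['finger_gap'],s['wrist_force'])
np.save("w6T.npy",wristT(s))
w,c=[manip.camera(n)[:,:,::-1] for n in("wrist","scene")]
cv2.imwrite("pics/w6.png",w);cv2.imwrite("pics/s6.png",c)
o=np.zeros((400,800,3),np.uint8)
o[:400,:400]=cv2.resize(w[170:290,265:385],(400,400),interpolation=cv2.INTER_CUBIC)
o[:400,400:]=cv2.resize(c[160:220,310:370],(400,400),interpolation=cv2.INTER_CUBIC)
cv2.imwrite("pics/z6.png",o)
E
```

```text
clock: 6.92
eef_pos: [539.2, 27.5, 135.6]
eef_rot: [-3.14, 0.0, 2.894]
wrist_force: [0.7, 0.8, -1.6]
finger_gap: 22.3
[539.23909123  27.48985002 135.57738814] 22.27935717256155 [ 0.65530041  0.78553841 -1.61112698]
```

View pics/z6.png

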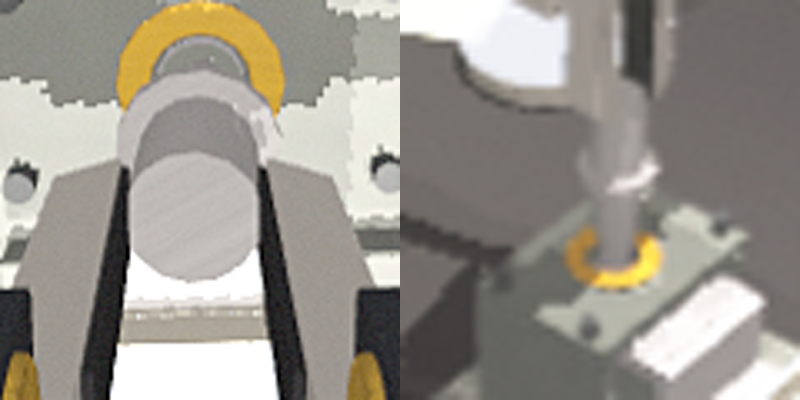

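The point is inside the hole: wrist zoom ring spans columns 118–286, and the scene shows the taper slightly right of ring centre. Quick numeric check of the offset.

```bash
python3 - <<'E'
from h import *
T=np.load("w6T.npy");k=400/120;f=lambda x,y:(265+(x+.5)/k-.5,170+(y+.5)/k-.5)
s=lambda x,y:(310+(x-400+.5)*.15-.5,160+(y+.5)*.15-.5)
im=cv2.imread("pics/w6.png");m=yellow(im,80);m[:165]=0;m[215:]=0;m[:,:295]=0;m[:,355:]=0
p=np.argwhere(m)[:,::-1];h=cv2.convexHull(p.astype(np.int32));e=cv2.fitEllipse(h);print(p.min(0),p.max(0),e,cast("wrist",*e[0],81,T))
print("ring",cast("wrist",*f(202,86),81,T),"knob",cast("wrist",*f(195,217),167,T))
c=cv2.imread("pics/s6.png");m=yellow(c,90);m[:,:330]=0;m[:,355:]=0;m[:185]=0;m[210:]=0
p=np.argwhere(m)[:,::-1];h=cv2.convexHull(p.astype(np.int32));e=cv2.fitEllipse(h);print(e,cast("scene",*e[0],81))
print(cast("scene",*s(617,240),81+3))
E
```

```text
[300 170] [350 204] ((324.8265380859375, 193.74166870117188), (47.27381896972656, 49.94686508178711), 94.31219482421875) [536.53915706  28.51432993]
ring [538.02099673  28.50066735] knob [537.87940461  26.76474856]
((343.7679443359375, 200.5160675048828), (5.385144233703613, 11.913565635681152), 50.261802673339844) [550.9002886   18.07507289]
[538.43371428  32.56218467]
```

```bash
python3 -m pendant '[{"claw":0.015,"delta_pos":[0.0006,0.0006,0.004],"rotation":[0,0,0]},{"claw":0.015,"delta_pos":[0.0006,0.0006,0.009],"rotation":[0,0,0]},{"claw":0.015,"delta_pos":[0.0006,0.0006,0.013],"rotation":[0,0,0]},{"claw":0.015,"delta_pos":[0.0006,0.0006,0.015],"rotation":[0,0,0]},{"claw":0.015,"delta_pos":[0.0006,0.0006,0.015],"rotation":[0,0,0]}]'
```

```text
clock: 7.65
eef_pos: [538.9, 28.2, 120.8]
eef_rot: [-3.14, 0.0, 2.894]
wrist_force: [-0.1, -0.0, -1.4]
finger_gap: 22.1
```

```bash
python3 -m pendant '[{"claw":0.015,"delta_pos":[0,0,0.002],"rotation":[0,0,0]},{"claw":0.015,"delta_pos":[0,0,0.004],"rotation":[0,0,0]},{"claw":0.015,"delta_pos":[0,0,0.004],"rotation":[0,0,0]}]'
```

```text
clock: 8.02
eef_pos: [538.8, 28.2, 116.6]
eef_rot: [-3.14, 0.0, 2.894]
wrist_force: [-0.9, 0.2, -1.4]
finger_gap: 21.7
```

```bash
python3 -m pendant '[{"claw":0.015,"delta_pos":[0,0,0.002],"rotation":[0,0,0]},{"claw":0.015,"delta_pos":[0,0,0.004],"rotation":[0,0,0]},{"claw":0.015,"delta_pos":[0,0,0.004],"rotation":[0,0,0]}]'
```

```text
clock: 8.4
eef_pos: [538.7, 28.1, 112.4]
eef_rot: [-3.14, -0.0, 2.894]
wrist_force: [-0.0, 0.8, -2.6]
finger_gap: 21.9
```

```bash
python3 -m pendant '[{"claw":0.015,"delta_pos":[0,0,0.0015],"rotation":[0,0,0]},{"claw":0.015,"delta_pos":[0,0,0.003],"rotation":[0,0,0]},{"claw":0.015,"delta_pos":[0,0,0.003],"rotation":[0,0,0]}]'
```

```text
clock: 8.78
eef_pos: [538.9, 28.1, 109.7]
eef_rot: [-3.14, 0.0, 2.894]
wrist_force: [-1.5, -0.9, 3.8]
finger_gap: 22.3
```

```bash
python3 -m pendant '[{"claw":0.015,"delta_pos":[0,0,0.0015],"rotation":[0,0,0]},{"claw":0.015,"delta_pos":[0,0,0.003],"rotation":[0,0,0]},{"claw":0.015,"delta_pos":[0,0,0.003],"rotation":[0,0,0]}]'
python3 - <<'E'
from h import *
s=manip.read_state();print(s['eef_pos'],s['wrist_force'],s['moment'])
w,c=[manip.camera(n)[:,:,::-1] for n in("wrist","scene")]
np.save("w7T.npy",wristT(s))
cv2.imwrite("pics/w7.png",w);cv2.imwrite("pics/s7.png",c)
o=np.zeros((400,800,3),np.uint8)
o[:400,:400]=cv2.resize(w[170:290,265:385],(400,400),interpolation=cv2.INTER_CUBIC)
o[:400,400:]=cv2.resize(c[160:220,310:370],(400,400),interpolation=cv2.INTER_CUBIC)
cv2.imwrite("pics/z7.png",o)
E
```

```text
clock: 9.15
eef_pos: [539.1, 28.0, 107.1]
eef_rot: [-3.14, 0.001, 2.894]
wrist_force: [-1.0, -1.8, 6.0]
finger_gap: 22.0
[539.09686384  28.02422734 107.0955288 ] [-1.011803   -1.81933549  6.00178116] [-0.30690954  0.29211458  0.01993578]
```

View pics/z7.png

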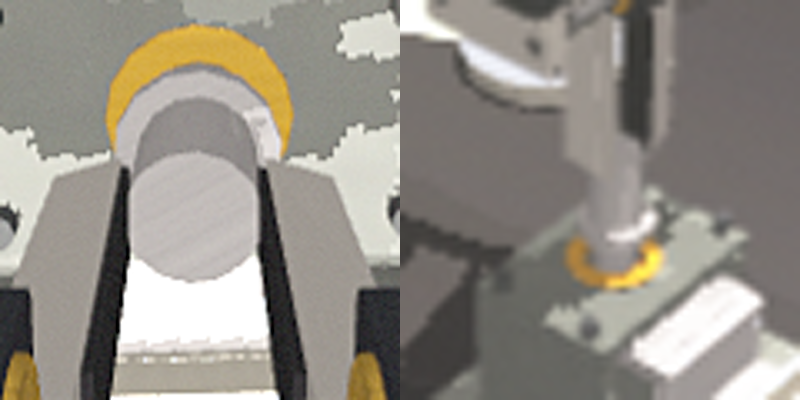

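The wedging has begun (about 7 N up), and the collar is concentric with the ring in the wrist view (ring 107–293, centre column 200). Continue.

```bash
python3 -m pendant '[{"claw":0.015,"delta_pos":[0,0,0.0015],"rotation":[0,0,0]},{"claw":0.015,"delta_pos":[0,0,0.003],"rotation":[0,0,0]},{"claw":0.015,"delta_pos":[0,0,0.003],"rotation":[0,0,0]}]'
```

```text
clock: 9.62
eef_pos: [539.4, 28.0, 104.7]
eef_rot: [-3.14, 0.002, 2.894]
wrist_force: [-2.4, -1.0, 6.6]
finger_gap: 21.8
```

```bash
python3 -m pendant '[{"claw":0.015,"delta_pos":[0,0,0.0015],"rotation":[0,0,0]},{"claw":0.015,"delta_pos":[0,0,0.003],"rotation":[0,0,0]},{"claw":0.015,"delta_pos":[0,0,0.003],"rotation":[0,0,0]}]'
```

```text
clock: 10.0
eef_pos: [539.8, 28.0, 102.4]
eef_rot: [-3.14, 0.003, 2.894]
wrist_force: [-1.4, -1.3, 7.4]
finger_gap: 21.7
```

```bash
python3 -m pendant '[{"claw":0.015,"delta_pos":[0,0,0.0015],"rotation":[0,0,0]},{"claw":0.015,"delta_pos":[0,0,0.003],"rotation":[0,0,0]},{"claw":0.015,"delta_pos":[0,0,0.003],"rotation":[0,0,0]}]'
```

```text
clock: 10.38
eef_pos: [540.0, 27.9, 99.9]
eef_rot: [-3.141, 0.004, 2.894]
wrist_force: [-2.9, -1.4, 6.9]
finger_gap: 22.5
```

```bash
python3 -m pendant '[{"claw":0.015,"delta_pos":[0,0,0.0015],"rotation":[0,0,0]},{"claw":0.015,"delta_pos":[0,0,0.0025],"rotation":[0,0,0]},{"claw":0.015,"delta_pos":[0,0,0.0025],"rotation":[0,0,0]}]'
```

```text
clock: 10.75
eef_pos: [540.2, 27.9, 98.0]
eef_rot: [-3.141, 0.005, 2.894]
wrist_force: [-1.7, -1.3, 7.8]
finger_gap: 21.9
```

```bash
python3 -m pendant '[{"claw":0.015,"delta_pos":[0,0,0.001],"rotation":[0,0,0]},{"claw":0.015,"delta_pos":[0,0,0.002],"rotation":[0,0,0]},{"claw":0.015,"delta_pos":[0,0,0.002],"rotation":[0,0,0]}]'
```

```text
clock: 11.12
eef_pos: [540.4, 27.9, 96.6]
eef_rot: [-3.141, 0.006, 2.894]
wrist_force: [-2.1, -0.0, 8.4]
finger_gap: 22.1
```

```bash
python3 -m pendant '[{"claw":0.015,"delta_pos":[0,0,0.001],"rotation":[0,0,0]},{"claw":0.015,"delta_pos":[0,0,0.0015],"rotation":[0,0,0]},{"claw":0.015,"delta_pos":[0,0,0.0015],"rotation":[0,0,0]}]'
python3 - <<'E'
from h import *
s=manip.read_state();print(s['eef_pos'],s['wrist_force'],s['moment'])
w,c=[manip.camera(n)[:,:,::-1] for n in("wrist","scene")]
o=np.zeros((400,800,3),np.uint8)
o[:400,:400]=cv2.resize(w[170:290,265:385],(400,400),interpolation=cv2.INTER_CUBIC)
o[:400,400:]=cv2.resize(c[160:220,310:370],(400,400),interpolation=cv2.INTER_CUBIC)
cv2.imwrite("pics/z8.png",o)
E
```

```text
clock: 11.5
eef_pos: [540.6, 27.9, 95.8]
eef_rot: [-3.141, 0.006, 2.894]
wrist_force: [-4.0, -0.8, 9.1]
finger_gap: 22.2
[540.57677356  27.86614739  95.77380668] [-3.95814442 -0.79877997  9.14614936] [-0.27612143  0.72609452 -0.04380718]
```

View pics/z8.png

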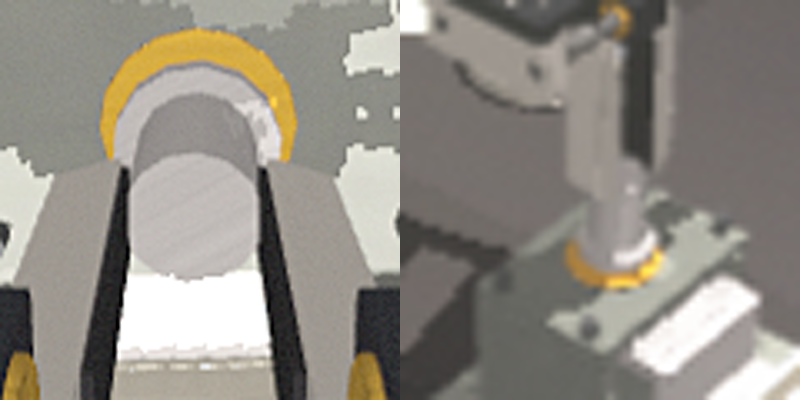

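```bash
python3 -m pendant '[{"claw":0.015,"delta_pos":[0.0005,0,0.001],"rotation":[0,-0.005,0]},{"claw":0.015,"delta_pos":[0.0006,0,0.002],"rotation":[0,-0.005,0]},{"claw":0.015,"delta_pos":[0.0006,0,0.002],"rotation":[0,-0.005,0]}]'
```

```text
clock: 11.98
eef_pos: [540.0, 28.0, 94.1]
eef_rot: [-3.141, 0.011, 2.894]
wrist_force: [-2.7, -0.3, 5.6]
finger_gap: 22.4
```

```bash
python3 -m pendant '[{"claw":0.015,"delta_pos":[0.0004,0,0.001],"rotation":[0,-0.003,0]},{"claw":0.015,"delta_pos":[0.0004,0,0.0015],"rotation":[0,-0.003,0]},{"claw":0.015,"delta_pos":[0.0004,0,0.0015],"rotation":[0,-0.003,0]}]'
```

```text
clock: 12.35
eef_pos: [539.6, 28.1, 92.5]
eef_rot: [-3.141, 0.014, 2.894]
wrist_force: [-1.1, -0.3, 2.8]
finger_gap: 22.3
```

```bash
python3 -m pendant '[{"claw":0.015,"delta_pos":[0,0,0.0005],"rotation":[0,0.005,0]},{"claw":0.015,"delta_pos":[0,0,0.001],"rotation":[0,0.01,0]},{"claw":0.015,"delta_pos":[0,0,0.001],"rotation":[0,0.01,0]}]'
```

```text
clock: 12.72
eef_pos: [539.6, 28.1, 91.5]
eef_rot: [-3.141, 0.004, 2.894]
wrist_force: [-3.2, -0.5, 3.3]
finger_gap: 21.9
```

```bash
python3 - <<'E'
from h import *
w,c=[manip.camera(n)[:,:,::-1] for n in("wrist","scene")]
s=manip.read_state();print(s['eef_pos'],s['wrist_force'],s['moment'])
o=np.zeros((400,800,3),np.uint8)
o[:400,:400]=cv2.resize(w[170:290,265:385],(400,400),interpolation=cv2.INTER_CUBIC)
o[:400,400:]=cv2.resize(c[170:220,315:365],(400,400),interpolation=cv2.INTER_CUBIC)
cv2.imwrite("pics/z9.png",o)
E
```

```text
[539.61579411  28.17787482  91.47820723] [-2.71602312 -1.1428063   3.56171606] [-0.1970331   0.39636677 -0.06431845]
```

View pics/z9.png

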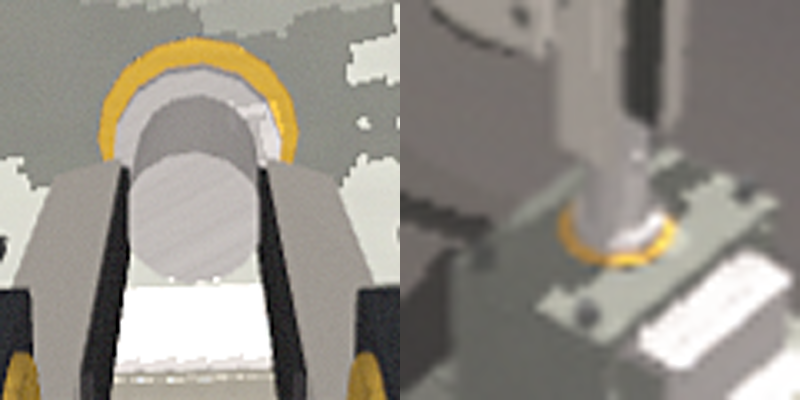

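The collar is now within about a millimetre of the ring. I approach with small steps until the force rises.

```bash
python3 -m pendant '[{"claw":0.015,"delta_pos":[0,0,0.0004],"rotation":[0,0.003,0]},{"claw":0.015,"delta_pos":[0,0,0.0007],"rotation":[0,0.003,0]},{"claw":0.015,"delta_pos":[0,0,0.0007],"rotation":[0,0.003,0]}]'
```

```text
clock: 13.2
eef_pos: [539.8, 28.2, 91.3]
eef_rot: [-3.141, 0.002, 2.894]
wrist_force: [-3.2, -0.4, 9.0]
finger_gap: 22.0
```

```bash
python3 -m pendant '[{"claw":0.015,"delta_pos":[0,0,0.0004],"rotation":[0,0,0]},{"claw":0.015,"delta_pos":[0,0,0.0006],"rotation":[0,0,0]},{"claw":0.015,"delta_pos":[0,0,0.0006],"rotation":[0,0,0]}]'
```

```text
clock: 13.58
eef_pos: [540.0, 28.2, 91.3]
eef_rot: [-3.141, 0.002, 2.894]
wrist_force: [-3.7, 0.2, 10.0]
finger_gap: 22.2
```

```bash
python3 -m pendant '[{"claw":0.015,"delta_pos":[0.0003,0,0.0005],"rotation":[0,0,0]},{"claw":0.015,"delta_pos":[0.0003,0,0.0008],"rotation":[0,0,0]},{"claw":0.015,"delta_pos":[0.0003,0,0.0008],"rotation":[0,0,0]}]'
```

```text
clock: 13.95
eef_pos: [540.0, 28.2, 91.3]
eef_rot: [-3.141, 0.003, 2.894]
wrist_force: [-4.7, 0.1, 11.8]
finger_gap: 21.9
```

Seated: z holds at 91.3 while the force rises to about 12 N. I relax, release and back off.

```bash
python3 -m pendant '[{"claw":0.02,"delta_pos":[0,0,0],"rotation":[0,0,0]},{"claw":0.03,"delta_pos":[0,0,0],"rotation":[0,0,0]},{"claw":0.05,"delta_pos":[0,0,0],"rotation":[0,0,0]},{"claw":0.06,"delta_pos":[0,0,0],"rotation":[0,0,0]},{"claw":0.06,"delta_pos":[0,0,0],"rotation":[0,0,0]}]'
python3 - <<'E'
from h import *
w,c=[manip.camera(n)[:,:,::-1] for n in("wrist","scene")]
cv2.imwrite("pics/w10.png",w)
E
```

```text
clock: 14.58
eef_pos: [540.0, 28.2, 91.2]
eef_rot: [-3.141, 0.003, 2.894]
wrist_force: [-0.7, -0.4, -0.0]
finger_gap: 56.6
```

View pics/w10.png

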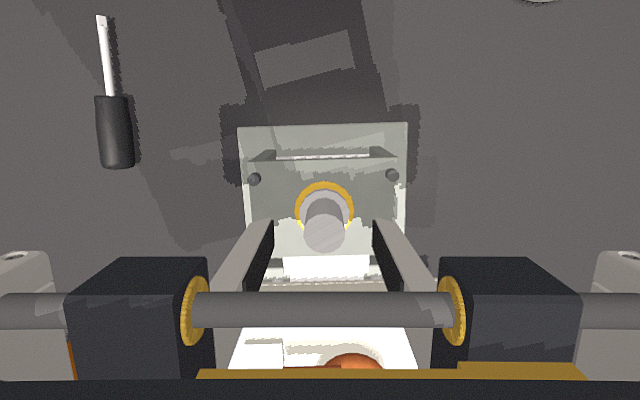

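Released; the drift stands in the ring at (325,232). I go straight up and check from the side and from above.

```bash
python3 -m pendant '[{"claw":0.07,"delta_pos":[0,0,-0.01],"rotation":[0,0,0]},{"claw":0.07,"delta_pos":[0,0,-0.04],"rotation":[0,0,0]},{"claw":0.07,"delta_pos":[0,0,-0.08],"rotation":[0,0,0]},{"claw":0.07,"delta_pos":[0,0,-0.12],"rotation":[0,0,0]},{"claw":0.07,"delta_pos":[0.05,0,-0.15],"rotation":[0,0,0]},{"claw":0.07,"delta_pos":[0.09,0,-0.17],"rotation":[0,0,0]},{"claw":0.07,"delta_pos":[0.09,0,-0.17],"rotation":[0,0,0]}]'
python3 - <<'E'
from h import *
s=manip.read_state();np.save("w11T.npy",wristT(s))
w,t,c=[manip.camera(n)[:,:,::-1] for n in("wrist","top","scene")]
cv2.imwrite("pics/w11.png",w);cv2.imwrite("pics/s11.png",c)
o=np.zeros((600,800,3),np.uint8)
o[:400,:400]=cv2.resize(w[160:290,260:390],(400,400),interpolation=cv2.INTER_CUBIC)
o[:400,400:]=cv2.resize(c[160:220,310:370],(400,400),interpolation=cv2.INTER_CUBIC)
o[400:,:400]=cv2.resize(c[220:320,150:350],(400,200))
cv2.imwrite("pics/z11.png",o)
E
```

```text
clock: 15.55
eef_pos: [451.4, 50.9, 263.7]
eef_rot: [3.14, 0.008, 2.895]
wrist_force: [0.4, -1.7, 0.0]
finger_gap: 70.2
```

View pics/z11.png

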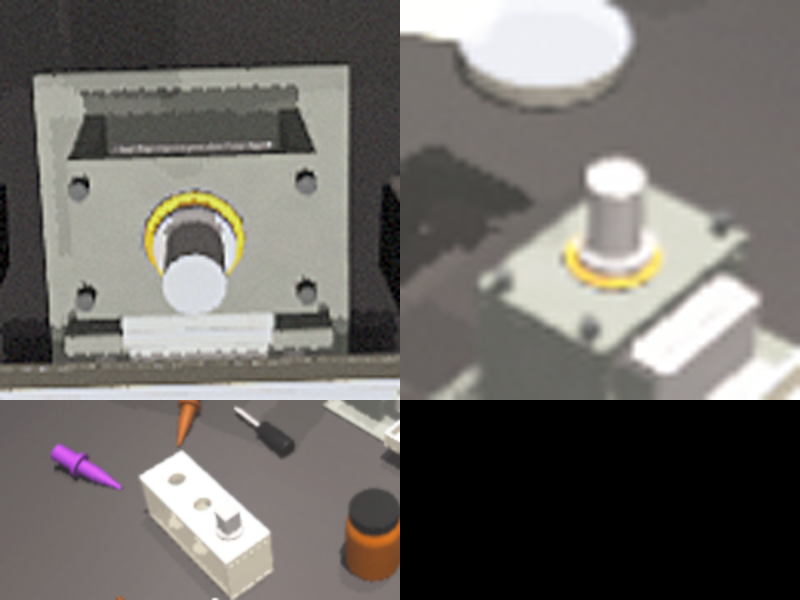

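View pics/w11.png

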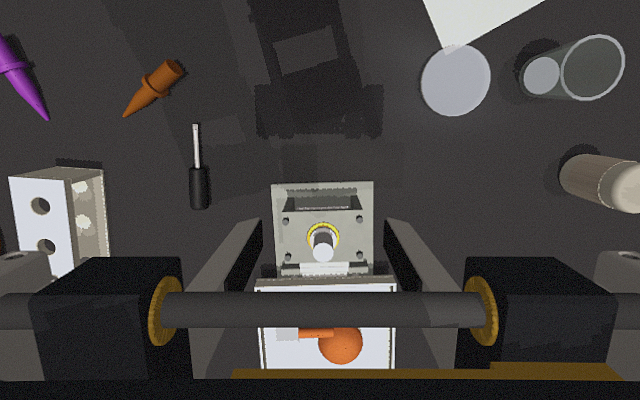

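```bash
python3 - <<'E'
from h import *
T=np.load("w11T.npy");k=400/130
f=lambda x,y:(260+(x+.5)/k-.5,160+(y+.5)/k-.5); s=lambda x,y:(310+(x-400+.5)*.15-.5,160+(y+.5)*.15-.5)
fi=lambda q:(q-[260,160])*k; si=lambda q:(q-[310,160])/.15+[400,0]
im=cv2.imread("pics/s11.png");m=yellow(im,90);m[:,:330]=0;m[:,355:]=0;m[:185]=0;m[210:]=0
p=np.argwhere(m)[:,::-1];e=cv2.fitEllipse(cv2.convexHull(p.astype(np.int32)));print(e,p.min(0),p.max(0))
R=cast("scene",341.58,198.03,81);print("scene: expected knob top",si(proj("scene",(*R,123))),"seen ~615,178")
R=cast("wrist",*f(194,239),81,T);print(R,"wrist: expected",fi(proj("wrist",(*R,123),T)),"seen ~194,284")
E
```

```text
((341.4290466308594, 198.6405487060547), (7.58670711517334, 13.630594253540039), 92.89955139160156) [335 197] [348 202]
scene: expected knob top [612.88688663 177.15447272] seen ~615,178
[536.97706569  28.45807621] wrist: expected [193.14118818 281.74901637] seen ~194,284
```

```bash
python3 -c "
from cell import manip
print(manip.read_state()['clock'],manip.sign_off())"
```

```text
the job is handed in; nothing more can be done
15.7 None
```

I took the drift from the rack hole nearest the robot and lowered it through the bridge hole, where its taper wedged the lug at about 7–11 N. It went down until the collar stopped on the brass ring. There the height held at 91.3 mm while the wrist force rose to about 12 N (about 14 N with the drift's weight), under the 15 N upper mark and well short of 30 N. I then released it, backed off and handed in at 15.7 s.

- **Final pictures:** the drift stands upright by itself with its collar on the ring. In both the scene and wrist views the knob top is within about 1 px of where a seated, vertical drift should be. The straight pin still stands in the rack, and nothing else I could see had shifted.
- **Not measured directly:** the tray's position and the collar's contact force after release; I inferred both from the seating height and the pictures.
- **Disagreements:** the scene and wrist cameras put the ring about 3–4 mm apart. While pressing, the tool tilted by up to 0.014 rad; I first turned it the wrong way, then corrected it to about 0.003 rad before release.
- **Look-alikes:** the brown and purple ones toppled early on, without the gripper going near them.

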